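# Stow four satellite units in their matching transport nests

## Robot

A 6-joint arm with a two-finger parallel gripper is mounted at the origin on the work surface. World frame = base frame: x ahead of the robot, y to its left, z up, the work surface at z = 0. Lengths are in mm, angles in rad, forces in N, time in s.
With the tool pointing down it reaches from about 350 to 875 mm from the base axis. Payload 4.2 kg.
Tool frame: the origin (TCP) lies midway between the tips of the shut fingers; the grasp point (between the pads) lies 19 mm behind it; z points along the fingers, y is the line along which they close (so a half turn about z gives the same grasp; the last joint's range is limited). The gripper opens to 85 mm and grips with 20 to 120 N. Pads are 22 mm wide; open, the fingers measure 114 mm over their backs; the gripper's body (76 mm by 85 mm) begins 54 mm behind the grasp point. The pads swing forward as they close: fully open they stand 13 mm farther back than shut.
Start: joints at [-0.841, 0.385, 0.008, 0, -1.194, -0.259], TCP at [283.511, -556.975, 192.012] pointing down, gripper open.
Joint ranges: [-3.14, 3.14], [-1.21, 2.06], [-1.07, 1.41], [-3.16, 2.05], [-2.99, -0.16], [-3.1, 3.1]. Speed limits (rad/s): [2.79, 2.79, 3.14, 3.14, 3.14, 3.14].

## Interface

Orientations are given as a unit quaternion [x, y, z, w].
In Python, from bench import * gives the robot as it stands.
- The arm moves only by the tool drive_tool, never from a script. Its argument "plan" is a list that holds one entry, the list of rows, each a list of 5 numbers: the closure, from -1 (fully open) to 1 (shut), then the shift along the world's x, y, z in mm, then the turn about the world's z in degrees. A call has 1 to 20 rows; each row shifts and turns the commanded pose from where the row before left it; what a row does not reach is not made up. A row lasts 1/12 s, in which the tool goes at most 41.7 mm and 7.16 degrees, less where a joint would pass 70% of its speed; a pose out of reach is approached as far as the arm can. A call is refused whole if a number of a shift passes 41.7 or a number of a turn 7.16, either way. A call with a gripper value outside its range is refused whole. The fingers move at their own pace and stop on an object; the grip force is fixed at half the most. Time passes only in rows, so rows that do not move let the fingers close. It gives the time, the measured TCP pose, the force, the opening and the grip force at its end, in the units of the state.
- read_state(): the state, without advancing time (a new reading comes with each control period).
- get_image(name): name is "scene" or "top" or "wrist"; returns (picture, depth): 400x640x3 uint8, red, green, blue; 400x640 float32, mm along the optical axis (not along the pixel's ray), 0 where there is no reading.
- camera_model(name): a dict with "fx", "fy", "cx", "cy" (pixels), "R" (3x3) and "t" (3): a world point X has camera coordinates R X + t; the wrist camera has in their place "mount" (4x4, takes a point from camera to tool coordinates, whose origin is the TCP and whose axes are the flange's). Camera axes: x right, y down, z forward; pixel columns grow to the right and rows downward; lengths in mm; the calibration is good to about 2 mm. A picture is of the moment at which its call begins: read the wrist's pose just before it. camera_model takes no time and is no camera call.
- job_done(): hands the job in; it is judged then, once.
The state is a dict: "clock": time; "joints": joint angles; "joint_vel": joint speeds; "joint_efforts": joint torques, N m; "position": TCP position; "ee_rot": TCP orientation; "contact_force": force on the tool from outside, world axes, zero at the start; "wrist_torque": the same for the moment, N m; "gripper_width": finger opening in mm; "grasp_force": force on a finger pad.
Only numpy, scipy, OpenCV 4.12 (cv2) and the standard library are available. Lean on these libraries where they do the work, as an engineer would, in place of code of your own. Each camera call takes 0.05 s, during which the arm holds its last target. There are 200 camera calls.

## Task

Put the four satellite units away for transport: set each one upright into the black nest whose pocket has its shape, so that it sits flat on the pink pocket floor. They are delicate, so set them down rather than dropping them and do not tip them over, and leave the half-built satellite and the roll of tape where they are.

Things in the scene. Friction and masses are not known exactly. Their poses are not given: they have to be found in the camera images.
- wheel: reaction wheel, loose: plain round aluminium drum, diameter 52, 34 high, thin dark band low on its side, ring of small dark screws on top, about 0.2 kg. Origin: centre of the underside; z up along the drum's axis
- battery: battery pack, loose: two blue cells side by side on a black tray between green end boards, outside 80 long (x) x 44 wide (y) x 26 high, about 0.14 kg, box-shaped to the touch. Origin: centre of the underside; z up
- rod: magnetorquer rod, loose: copper-coloured round rod of diameter 14 lying along x, its axis 17 above the underside, between two light grey end feet each 10 (x) x 20 (y) x 24 high; 90 long overall, 70 of bare rod between the feet, about 0.09 kg. Origin: centre of the underside, midway between the feet; z up
- tracker: star tracker camera, loose: grey square body 46 x 46 x 32 high with dark grooves, and on top a black baffle, a cone widening upward from diameter 30 to 40; 62 high overall, about 0.16 kg. Origin: centre of the underside; x and y along the body's sides, z up
- nest_round: fixed black plastic transport nest, a plate 90 x 90 mm and 14 high, with a round (diameter 64) pocket open upward, lined pink on its floor. Pocket 8 deep with a 3 mm bevel round its mouth (sizes are below the bevel); pocket floor 6 above the bench, about 6 of play each side of the unit it fits. Origin: centre of the underside, directly below the pocket's centre; z up
- nest_oblong: fixed black plastic transport nest, a plate 118 (x) x 82 (y) mm and 14 high, with a broad oblong (92 along x by 56 along y) pocket open upward, lined pink on its floor. Pocket 8 deep with a 3 mm bevel round its mouth (sizes are below the bevel); pocket floor 6 above the bench, about 6 of play each side of the unit it fits. Origin: centre of the underside, directly below the pocket's centre; z up
- nest_slot: fixed black plastic transport nest, a plate 128 (x) x 58 (y) mm and 14 high, with a long narrow (102 along x by 32 along y) pocket open upward, lined pink on its floor. Pocket 8 deep with a 3 mm bevel round its mouth (sizes are below the bevel); pocket floor 6 above the bench, about 6 of play each side of the unit it fits. Origin: centre of the underside, directly below the pocket's centre; z up
- nest_square: fixed black plastic transport nest, a plate 84 x 84 mm and 14 high, with a square (58 x 58) pocket open upward, lined pink on its floor. Pocket 8 deep with a 3 mm bevel round its mouth (sizes are below the bevel); pocket floor 6 above the bench, about 6 of play each side of the unit it fits. Origin: centre of the underside, directly below the pocket's centre; z up
- satellite: bystander: half-built small satellite, an open aluminium frame 100 x 100 x 113 high with green boards inside, loose, 0.9 kg, on the bench to the robot's left. Origin: centre of the underside
- tape: bystander: roll of amber tape lying flat, loose, outer diameter 90, hole 76, 20 high. Origin: centre of the underside
There are look-alikes about, which are no part of the job. Of the things that look like the rod, take the one that is farthest from the robot's base at the start. What is shaped like the nest_slot but turquoise is not meant.

How it is judged (in metres and radians):
At the end, for the whole second after the job is handed in: Wheel in the round, battery in the broad oblong, rod in the long narrow, tracker in the square nest: each flat on the pocket floor (underside 3 to 9 mm above the nest's), centred within 12 mm seen from above, upright within 0.06 rad, at rest (horizontal distance between wheel and nest_round below 0.012 m and z of wheel in the frame of nest_round between 0.003 and 0.009 m and angle between each of wheel, battery, rod, tracker's own z axis and vertical below 0.06 rad and linear speed of each of wheel, battery, rod, tracker below 0.02 m/s and horizontal distance between battery and nest_oblong below 0.012 m and z of battery in the frame of nest_oblong between 0.003 and 0.009 m and horizontal distance between rod and nest_slot below 0.012 m and z of rod in the frame of nest_slot between 0.003 and 0.009 m and horizontal distance between tracker and nest_square below 0.012 m and z of tracker in the frame of nest_square between 0.003 and 0.009 m); the robot touches nothing.
It fails at once if a unit is dropped: it falls free, touched by nothing, with its underside over 35 mm above the bench ((height (world z) of wheel above 0.035 m and contact force between wheel and anything else below 0.02 N) or (height (world z) of battery above 0.035 m and contact force between battery and anything else below 0.02 N) or (height (world z) of rod above 0.035 m and contact force between rod and anything else below 0.02 N) or (height (world z) of tracker above 0.035 m and contact force between tracker and anything else below 0.02 N)).
It fails at once if a unit is tipped more than about 50 degrees (angle between any of wheel, battery, rod, tracker's own z axis and vertical above 0.9 rad).
It fails at once if the satellite is moved more than 20 mm (distance of satellite from where it was at the start of the episode above 0.02 m).
It fails at once if the roll of tape is moved more than 25 mm (distance of tape from where it was at the start of the episode above 0.025 m).
It also fails if it takes over 109 s, if anything falls off the work surface, if the arm or the gripper's body presses on something with over 40 N, if the wrist force passes 120 N, or if a joint passes its speed limit or range.

## Working session

There is one attempt and no reset: what is moved stays moved. The work goes in short steps, Python scripts to look and compute and a tool call to move; the robot and the scene stay as the last step left them, time stands still between calls to the robot, and variables do not carry over. Pictures are saved under pics/ and viewed, at most 14 in all, crops included, and the job is handed in when it is done.

Besides the shell and the picture viewer there is one more tool, called after "Emit:" in YAML: its name, and indented under it one key for each argument. drive_tool: Moves the arm, as the interface text tells. Its arguments: {"type":"object","properties":{"plan":{"type":"array"}},"required":["plan"]}

```bash
mkdir -p pics; cat > h.py <<'E'
from bench import *
import numpy as np, cv2
def snap(n,f):
    s=read_state(); p,d=get_image(n); np.savez('%s.npz'%f,p=p,d=d); cv2.imwrite('pics/%s.png'%f,p[...,::-1]); return s,p,d
E
python3 - <<'E'
from h import *
for n in("top","scene"):
    s,p,d=snap(n,n); m=camera_model(n); print(n,{k:np.round(v,3).tolist() for k,v in m.items()})
print(s)
E
```

```text
top {'fx': 485.854, 'fy': 485.854, 'cx': 327.693, 'cy': 196.418, 'R': [[-0.004, -1.0, 0.001], [-0.975, 0.003, -0.224], [0.224, -0.002, -0.975]], 't': [11.903, 506.782, 1184.092]}
scene {'fx': 444.857, 'fy': 444.857, 'cx': 308.103, 'cy': 196.551, 'R': [[-0.081, 0.997, 0.005], [0.775, 0.066, -0.628], [-0.627, -0.047, -0.778]], 't': [30.588, -384.226, 1903.087]}
{'clock': 0.05, 'joints': array([-8.41396290e-01,  3.85565060e-01,  6.63901126e-03, -4.88607079e-04,
       -1.19398076e+00, -2.58600600e-01]), 'joint_vel': array([-0.00083859, -0.00170393,  0.00017352,  0.00094556, -0.00021212,
       -0.00039615]), 'joint_efforts': array([-6.27683075e-04, -3.93677795e+01,  1.89161199e+01,  4.20554996e+00,
       -2.31346879e-03,  7.90836879e-06]), 'position': array([ 283.2157025 , -556.41169848,  190.92323066]), 'ee_rot': array([-2.33143914e-01,  9.72441644e-01,  1.03674573e-03, -3.00424048e-04]), 'contact_force': array([ 0.11040372,  0.4442695 , -0.39997281]), 'wrist_torque': array([ 0.02122167, -0.0258154 ,  0.0034032 ]), 'grasp_force': 0.0, 'gripper_width': 85.43518622503544}
```

View pics/top.png

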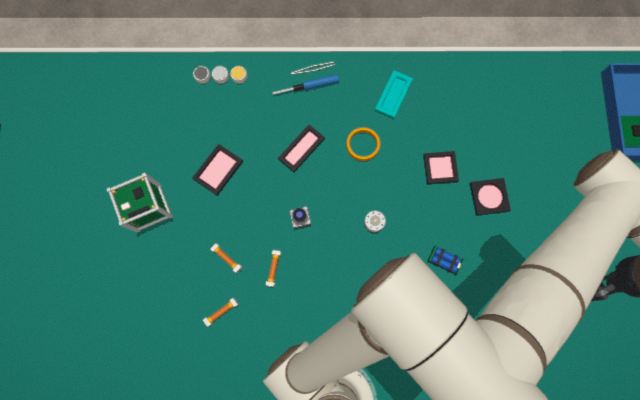

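View pics/scene.png

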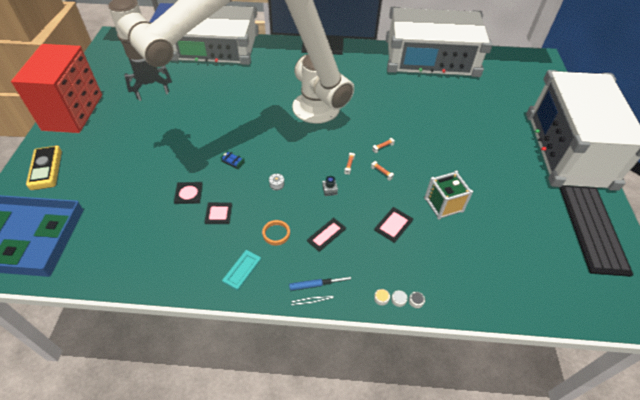

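The top view shows the satellite at about (140,203) and three rods at (226,258), (274,268) and (220,312). The tracker is at (300,216), the wheel at (375,221) and the battery at (446,260). The nests are oblong (218,170), slot (302,148), square (441,167) and round (490,196). The tape is at (363,144), and the turquoise decoy slot is at (394,94).

```bash
cat >> h.py <<'E'
def cloud(d,m,T=None):
    v,u=np.mgrid[:400,:640]; c=np.stack([(u-m['cx'])/m['fx']*d,(v-m['cy'])/m['fy']*d,d],-1)
    if T is not None: return c@T[:3,:3].T+T[:3,3]
    return (c-m['t'])@np.array(m['R'])
def pix2w(m,u,v,z):
    R=np.array(m['R']);o=-R.T@np.array(m['t']); r=R.T@np.array([(u-m['cx'])/m['fx'],(v-m['cy'])/m['fy'],1]); return o+r*(z-o[2])/r[2]
def rect(P):
    (c,s,a)=cv2.minAreaRect(P.astype(np.float32)); 
    if s[0]<s[1]: s=s[::-1];a+=90
    return np.round(c,1),np.round(s,1),round((a+90)%180-90,1)
E
python3 - <<'E'
from h import *
f=np.load('top.npz');p=f['p'];d=f['d'];m=camera_model('top');W=cloud(d,m)
print('bench z',np.median(W[300:340,100:180,2]))
h=cv2.cvtColor(p,cv2.COLOR_RGB2HSV)
pink=((p[...,0]>200)&(p[...,1]<200)&(p[...,2]>120)&(p[...,0].astype(int)-p[...,1]>50)&(abs(p[...,1].astype(int)-p[...,2])<40)).astype(np.uint8)
def go(mask,name,mn,zfix=None):
    n,l,st,c=cv2.connectedComponentsWithStats(mask)
    for i in range(1,n):
        if st[i,4]>mn and st[i,1]>55 and st[i,0]<530:
            v,u=np.nonzero(l==i)
            Q=W[v,u]; z=np.median(Q[:,2])
            if zfix is not None: Q=np.array([pix2w(m,a,b,zfix) for a,b in zip(u,v)])
            print(name,np.round(c[i]),st[i,4],*rect(Q[:,:2]),'mean',np.round(Q.mean(0),1),'z',round(z,1),round(np.percentile(W[v,u,2],97),1))
go(pink,'pink',60,6)
z=W[...,2];z0=np.median(W[300:340,100:180,2])
go(((z>z0+9)&(d>0)).astype(np.uint8),'obj',60)
cv2.imwrite('pics/c1.png',cv2.resize(p[190:335,195:475,::-1],None,fx=2.8,fy=2.8,interpolation=cv2.INTER_CUBIC))
E
```

```text
bench z -1.2183335918044764
pink [301. 148.] 386 [655.1  82.4] [99.8 30.5] -40.3 mean [654.8  82.5   6. ] z 5.6 11.0
pink [217. 169.] 646 [595.5 307.9] [90.2 53.8] -34.3 mean [595.2 308.    6. ] z 5.3 9.6
pink [441. 167.] 407 [ 598.8 -295.3] [55.7 55.4] -86.0 mean [ 598.6 -295.1    6. ] z 5.5 10.8
pink [490. 196.] 404 [ 517.1 -422.3] [59.2 57.4] 89.8 mean [ 517.6 -421.6    6. ] z 5.4 10.4
obj [485. 301.] 40625 [ 357.4 -461. ] [1294.3  404.1] -49.8 mean [ 250.4 -207.8  589.6] z 667.7 733.6
obj [201.  74.] 206 [869.6 364.1] [45.  42.1] 13.9 mean [867.3 363.   20.6] z 21.3 26.7
obj [220.  74.] 210 [869.6 311.5] [45.5 41.2] 7.1 mean [867.3 311.1  20.5] z 21.4 26.8
obj [238.  74.] 200 [869.5 260.4] [43.6 42.6] 17.4 mean [867.6 259.2  20.7] z 21.5 26.2
obj [393.  93.] 545 [ 811.3 -173.8] [132.   58.7] -25.2 mean [ 811.6 -173.9   12.5] z 12.3 17.3
obj [313.  83.] 383 [836.2  72.6] [188.9  23.3] -76.3 mean [839.7  51.2  17.2] z 17.6 23.9
obj [301. 148.] 602 [655.4  81.2] [133.4  59.7] -40.2 mean [653.4  83.1  12.7] z 12.6 17.3
obj [363. 143.] 299 [663.6 -85.5] [89.4 88.3] -22.4 mean [663.7 -
[... 235 characters left out ...]
2 487.9] [102.4 102. ] -65.9 mean [487.1 481.5  83.1] z 97.9 110.5
obj [490. 196.] 724 [ 517.7 -420.7] [93.2 90.9] -82.8 mean [ 517.4 -420.2   12.8] z 12.8 17.6
obj [300. 217.] 341 [459.2  82.9] [46.7 46.1] 14.7 mean [455.3  82.1  43.7] z 34.1 65.1
obj [374. 221.] 345 [ 447.9 -110.3] [50.6 50.5] 26.2 mean [ 446.9 -109.5   32.3] z 33.5 38.5
obj [226. 258.] 223 [355.8 273.1] [92.2 19.7] 48.8 mean [355.2 272.   21.4] z 21.6 26.8
obj [446. 260.] 545 [ 348.6 -291.3] [80.9 44.8] 63.2 mean [ 347.9 -290.3   22.1] z 23.2 28.5
obj [273. 268.] 227 [329.3 151.1] [92.8 20.3] -10.3 mean [328.7 150.6  21.3] z 21.7 26.5
obj [220. 312.] 244 [220.6 280.4] [92.9 20.3] -54.2 mean [220.6 280.   21.2] z 21.4 26.0
```

View pics/c1.png

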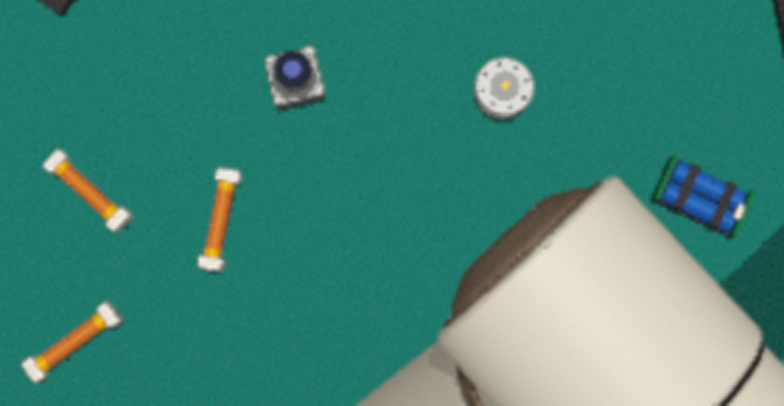

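The farthest rod is the one at (356,273), 448 mm from the base. Battery first.

Emit:
drive_tool:
  plan:
    - [[-1,6.5,26.5,0,3.6],[-1,6.5,26.5,0,3.6],[-1,6.5,26.5,-5,3.6],[-1,6.5,26.5,-5,3.6],[-1,6.5,26.5,-10,3.6],[-1,6.5,26.5,-10,3.6],[-1,6.5,26.5,-10,3.6],[-1,6.5,26.5,-10,3.6],[-1,6.5,26.5,-10,3.6],[-1,6.5,26.5,-10,3.6],[-1,0,0,0,0],[-1,0,0,0,0],[-1,0,0,0,0]]

```text
clock: 1.18
position: [348.9, -292.3, 122.3]
ee_rot: [-0.522, 0.853, -0.0, 0.0]
contact_force: [0.6, -0.3, 0.8]
gripper_width: 85.4
grasp_force: 0.0
```

```bash
cat >> h.py <<'E'
from scipy.spatial.transform import Rotation as Ro
def wcloud(s,d):
    m=camera_model('wrist');T=np.eye(4);T[:3,:3]=Ro.from_quat(s['ee_rot']).as_matrix();T[:3,3]=s['position'];return cloud(d,m,T@np.array(m['mount'])),m
def objs(lo,hi,f,mn=300):
    s,p,d=snap('wrist',f);W,m=wcloud(s,d);z=W[...,2];
    yaw=np.degrees(np.arctan2(*Ro.from_quat(s['ee_rot']).as_matrix()[[1,0],1]))
    print('tcp',np.round(s['position'],1),'yaw',round(yaw,1),'j',np.round(s['joints'],2),'medz',round(np.median(z[d>0]),1))
    n,l,st,c=cv2.connectedComponentsWithStats(((z>lo)&(z<hi)&(d>0)).astype(np.uint8))
    for i in range(1,n):
        if st[i,4]>mn: Q=W[l==i]; print(np.round(c[i]),st[i,4],*rect(Q[:,:2]),'zmed',np.round(np.median(Q[:,2]),1))
    return s,p,d,W
E
python3 - <<'E'
from h import *
objs(8,70,'w1')
E
```

```text
tcp [ 348.9 -292.3  122.3] yaw 153.0 j [-0.34  0.16 -0.5   0.   -0.91 -0.13] medz -0.5
[ 89. 143.] 6387 [ 516.6 -422.2] [92.1 90.6] 7.2 zmed 13.0
[316. 188.] 3741 [ 347.5 -293.4] [80.5 43.9] 63.6 zmed 24.2
[104. 281.] 2772 [ 596.9 -295.9] [86.5 83.9] 4.5 zmed 12.9
[311. 348.] 379 [ 436.4 -129.5] [43.9 14.2] -31.9 zmed 16.4
```

View pics/w1.png

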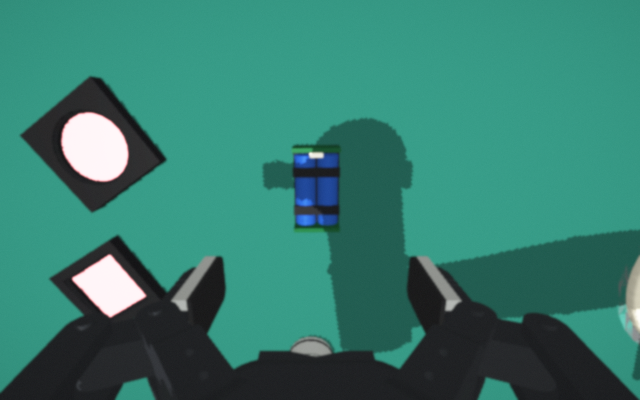

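The wrist view shows the battery at (316,188), centred between the fingers. The measurements agree with the top camera, so I descend and grip.

Emit:
drive_tool:
  plan:
    - [[-1,-1,0,-25,0.3],[-1,0,0,-25,0],[-1,0,0,-25,0],[-1,0,0,-20,0],[-1,0,0,-12,0],[-1,0,0,-7,0],[-1,0,0,0,0],[-1,0,0,0,0],[1,0,0,0,0],[1,0,0,0,0],[1,0,0,0,0],[1,0,0,0,0],[1,0,0,0,0],[1,0,0,0,0],[1,0,0,0,0],[1,0,0,0,0],[1,0,0,0,0],[1,0,0,0,0]]

```text
clock: 2.73
position: [347.5, -292.0, 8.0]
ee_rot: [-0.525, 0.851, 0.0, -0.0]
contact_force: [0.4, -0.2, 0.1]
gripper_width: -0.0
grasp_force: 0.0
```

```bash
python3 - <<'E'
from h import *
print(np.round(read_state()['position'],1),read_state()['gripper_width']);objs(8,70,'w2')
E
```

```text
[ 347.5 -292.     8. ] -0.019094807140689295
tcp [ 347.5 -292.     8. ] yaw 153.3 j [-0.34  0.34 -0.63  0.   -0.6  -0.13] medz -0.5
[ 25. 182.] 4020 [ 485.6 -391. ] [81.1 39.7] 46.7 zmed 13.0
[313. 216.] 7094 [ 344.2 -298.9] [68.  44.3] 64.1 zmed 24.5
[ 32. 345.] 1779 [ 560.6 -307. ] [67.  13.9] -85.8 zmed 12.8
```

View pics/w2.png

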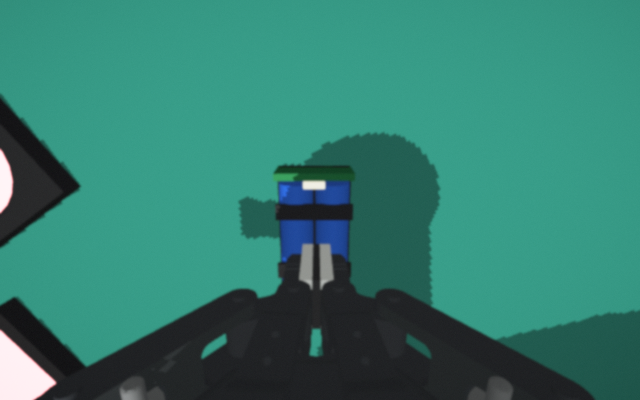

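```bash
python3 - <<'E'
from h import *
f=np.load('w2.npz');d=f['d'];s=read_state();W,m=wcloud(s,d)
print(np.array(m['mount']).round(3).tolist(),m['fx'],m['cx'],m['cy'])
T=np.eye(4);T[:3,:3]=Ro.from_quat(s['ee_rot']).as_matrix();T[:3,3]=s['position'];Ti=np.linalg.inv(T)
for u,v in [(316,200),(316,235),(308,247),(308,260),(326,247),(326,280),(308,283),(306,300),(290,190),(290,260)]:
    print(u,v,d[v,u].round(1),W[v,u].round(1),'tool',(Ti[:3,:3]@W[v,u]+Ti[:3,3]).round(1))
E
```

```text
[[0.001, -0.958, -0.287, 73.397], [1.0, 0.001, 0.0, 0.708], [-0.0, -0.287, 0.958, -181.201], [0.0, 0.0, 0.0, 1.0]] 311.1924512330563 315.88461266173096 202.96684335426403
316 200 176.8 [ 335.8 -313.3   19.3] tool [ 24.3   0.9 -11.4]
316 235 183.9 [ 345.6 -293.8   18.4] tool [  2.5   0.9 -10.5]
308 247 0.0 [ 313.9 -357.2  189.2] tool [  73.4    0.7 -181.2]
308 260 134.0 [ 344.7 -303.4   67.9] tool [ 11.4  -2.6 -59.9]
326 247 147.1 [ 337.5 -299.5   54.2] tool [ 11.3   5.6 -46.3]
326 280 117.6 [ 338.1 -300.4   84.9] tool [ 11.8   4.6 -76.9]
308 283 118.5 [ 344.9 -302.1   84.4] tool [ 10.2  -2.2 -76.4]
306 300 103.9 [ 344.1 -304.3   99. ] tool [ 12.6  -2.5 -91. ]
290 190 170.1 [ 345.3 -326.    24.3] tool [ 31.4 -13.4 -16.3]
290 260 142.8 [ 354.1 -303.5   59.9] tool [  7.4 -11.1 -51.9]
```

```bash
python3 - <<'E'
from h import *
s=read_state()
for fn,pos,yaw in (('w2',s['position'],None),('w1',np.array([348.9,-292.3,122.3]),None)):
    d=np.load(fn+'.npz')['d'];m=camera_model('wrist');C=cloud(d,m,np.array(m['mount']))
    k=(d>0)&(C[...,2]<-25)&(C[...,0]>-15)&(C[...,0]<20)&(abs(C[...,1])<62)
    Q=C[k];o=np.argsort(-Q[:,2]);v,u=np.nonzero(k)
    for i in o[[0,5,20,60,150]]: print(fn,u[i],v[i],Q[i].round(1))
m=camera_model('scene')
P=np.array(m['R'])@s['position']+m['t'];print('scene px of TCP',m['fx']*P[0]/P[2]+m['cx'],m['fy']*P[1]/P[2]+m['cy'])
_,p,_=snap('scene','sc2');cv2.imwrite('pics/sc2c.png',cv2.resize(p[70:210,150:330,::-1],None,fx=4,fy=4,interpolation=cv2.INTER_CUBIC))
E
```

```text
w2 309 244 [ 11.2  -2.5 -42.7]
w2 316 244 [ 11.4   0.9 -43.1]
w2 314 244 [ 11.8  -0.1 -44.1]
w2 298 253 [  7.6  -7.8 -45.1]
w2 316 247 [ 11.7   0.8 -47.3]
w1 222 258 [  7.6 -42.6 -50.6]
w1 224 276 [ -1.1 -42.1 -51.7]
w1 224 281 [ -3.3 -42.1 -52.3]
w1 223 278 [ -1.2 -42.2 -53.2]
w1 409 281 [ -1.7  43.5 -54.9]
scene px of TCP 232.26451257693523 159.9341011232348
```

View pics/sc2c.png

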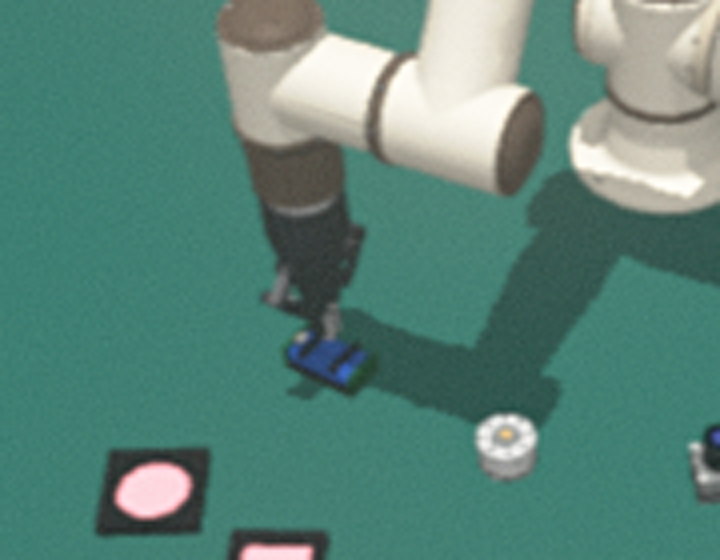

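The wrist depth and the scene view both show the shut fingertips about 43 mm above the reported TCP. That is why the fingers closed over the battery's top without touching it. From here on I use true tip z = reported z + 43. I open and go lower.

Emit:
drive_tool:
  plan:
    - [[-1,0,0,0,0],[-1,0,0,0,0],[-1,0,0,0,0],[-1,0,0,0,0],[-1,0,0,0,0],[-1,0,0,0,0],[-1,0,0,0,0],[-1,0,0,0,0],[-1,0,0,-10,0],[-1,0,0,-10,0],[-1,0,0,-10,0],[-1,0,0,-8,0],[-1,0,0,-5,0],[-1,0,0,0,0]]

```text
clock: 4.0
position: [346.8, -291.7, -36.0]
ee_rot: [-0.524, 0.851, 0.001, -0.001]
contact_force: [0.7, 0.8, 0.0]
gripper_width: 85.3
grasp_force: 0.0
```

Emit:
drive_tool:
  plan:
    - [[1,0,0,0,0],[1,0,0,0,0],[1,0,0,0,0],[1,0,0,0,0],[1,0,0,0,0],[1,0,0,0,0],[1,0,0,0,0],[1,0,0,0,0]]

```text
clock: 4.67
position: [348.1, -292.3, -34.2]
ee_rot: [-0.525, 0.851, -0.001, 0.0]
contact_force: [0.2, 0.2, 6.1]
gripper_width: 43.0
grasp_force: 62.2
```

Emit:
drive_tool:
  plan:
    - [[1,0,0,5,0],[1,0,0,15,0],[1,0,0,25,0],[1,0,0,25,0],[1,0,0,25,0],[1,0,0,0,0]]

```text
clock: 5.17
position: [350.5, -293.4, 64.5]
ee_rot: [-0.525, 0.851, -0.004, 0.003]
contact_force: [1.0, 0.0, -2.1]
gripper_width: 42.8
grasp_force: 61.5
```

Emit:
drive_tool:
  plan:
    - [[1,6,15,0,4.1],[1,12,30,0,4.1],[1,12,30,0,4.1],[1,12,30,0,4.1],[1,12,30,0,4.1],[1,12,30,0,4.1],[1,12,30,0,4.1],[1,12,30,0,4.1],[1,12,30,0,4.1],[1,12,30,0,4.1],[1,12,30,0,4.1],[1,12,30,0,4.1],[1,12,30,0,4.1],[1,12,30,0,4.1],[1,12,30,0,4.1],[1,12,30,0,4.1],[1,12,30,0,4.1],[1,12,30,0,4.1],[1,12,30,0,4.1],[1,12,30,0,4.1]]

```text
clock: 6.83
position: [580.9, 294.0, 58.6]
ee_rot: [0.955, -0.297, -0.001, 0.001]
contact_force: [-0.1, -0.4, -1.2]
gripper_width: 42.8
grasp_force: 61.4
```

Emit:
drive_tool:
  plan:
    - [[1,6,12,0,0],[1,5,3,0,0],[1,0,0,0,0],[1,0,0,0,0]]

```text
clock: 7.17
position: [591.5, 306.8, 58.8]
ee_rot: [0.954, -0.299, -0.001, 0.001]
contact_force: [0.5, -0.3, -2.2]
gripper_width: 42.7
grasp_force: 61.5
```

```bash
python3 - <<'E'
from h import *
objs(7,20,'w3')
E
```

```text
tcp [591.5 306.8  58.8] yaw -124.8 j [ 0.72  0.56 -0.05 -0.   -0.96  0.24] medz -0.4
[536.  25.] 3172 [615.2 114.8] [60.4 27.5] 49.7 zmed 12.9
[307. 153.] 3877 [605.4 299.1] [90.  82.3] -34.3 zmed 13.1
[629. 187.] 687 [463.5 103.6] [47.5 21. ] -17.9 zmed 12.5
[624. 337.] 980 [329.7 149.8] [92.7 21.4] -10.0 zmed 15.8
```

View pics/w3.png

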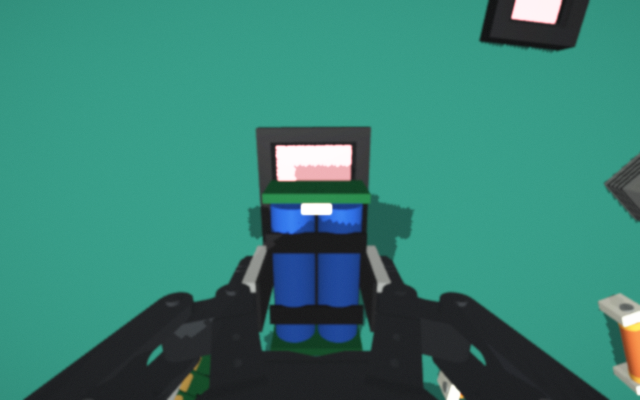

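The battery is held level, with the far end of the nest pocket visible at (313,162). A small correction, then lower.

Emit:
drive_tool:
  plan:
    - [[1,2.9,0.5,-10,0.4],[1,0,0,-20,0],[1,0,0,-20,0],[1,0,0,-15,0],[1,0,0,-7,0],[1,0,0,-3,0],[1,0,0,-2,0],[1,0,0,0,0],[1,0,0,0,0]]

```text
clock: 7.97
position: [596.1, 308.9, -15.9]
ee_rot: [0.955, -0.295, 0.001, -0.001]
contact_force: [0.5, -0.3, -3.0]
gripper_width: 43.0
grasp_force: 61.5
```

Emit:
drive_tool:
  plan:
    - [[1,0,0,-2,0],[1,0,0,-2,0],[1,0,0,-2,0],[1,0,0,-2,0],[1,0,0,0,0],[1,0,0,0,0]]

```text
clock: 8.47
position: [595.3, 308.4, -25.2]
ee_rot: [0.955, -0.295, -0.0, 0.0]
contact_force: [0.8, -0.5, -2.0]
gripper_width: 42.7
grasp_force: 61.5
```

Emit:
drive_tool:
  plan:
    - [[1,0,0,-1.5,0],[1,0,0,-1.5,0],[1,0,0,-1,0],[1,0,0,0,0],[1,0,0,0,0]]

```text
clock: 8.88
position: [595.8, 308.8, -27.1]
ee_rot: [0.956, -0.295, 0.001, -0.0]
contact_force: [-3.0, -1.5, 6.6]
gripper_width: 43.1
grasp_force: 67.3
```

Emit:
drive_tool:
  plan:
    - [[0,0,0,0,0],[0,0,0,0,0],[-0.5,0,0,0,0],[-1,0,0,0,0],[-1,0,0,0,0],[-1,0,0,0,0],[-1,0,0,0,0],[-1,0,0,10,0],[-1,0,0,25,0],[-1,0,0,30,0],[-1,0,0,30,0],[-1,0,0,25,0],[-1,0,0,25,0],[-1,0,0,0,0],[-1,0,0,0,0]]

```text
clock: 10.13
position: [596.4, 309.3, 118.9]
ee_rot: [0.955, -0.295, 0.001, -0.002]
contact_force: [-0.3, 0.5, -0.6]
gripper_width: 85.5
grasp_force: 0.0
```

```bash
python3 - <<'E'
from h import *
objs(7,20,'w4'); objs(22,80,'w4b')
E
```

```text
tcp [596.4 309.3 118.9] yaw -124.3 j [ 0.72  0.51  0.03  0.   -1.08  0.25] medz -0.5
[498.  36.] 2960 [623.6 107.7] [59.9 49.1] 49.7 zmed 12.8
[320. 185.] 4985 [593.6 307. ] [118.5  82.2] -34.3 zmed 13.0
[584. 169.] 791 [467.5  96.1] [65.6 33.7] -32.2 zmed 14.0
[575. 298.] 497 [335.8 156. ] [84.2 20.6] -20.2 zmed 16.4
[256. 327.] 1484 [503.8 450. ] [94.8 23.1] 24.3 zmed 17.4
tcp [595.3 308.6 116.8] yaw -124.3 j [ 0.72  0.52  0.03 -0.   -1.08  0.25] medz -0.5
[612. 178.] 3154 [459.3  82.7] [47.8 47.1] 14.0 zmed 31.6
[315. 192.] 3898 [595.5 308.5] [80.9 44. ] -34.1 zmed 30.2
[587. 311.] 691 [328.8 149. ] [90.5 20. ] -8.5 zmed 22.9
[233. 343.] 1432 [515.9 458.6] [65.4 22.8] 18.6 zmed 38.7
```

The battery sits in its nest: centred within 2 mm and 6 mm higher than it stood on the bench. The rod is next.

Emit:
drive_tool:
  plan:
    - [[-1,-10,-2,0,6],[-1,-17,-2.5,0,6],[-1,-17,-2.5,0,6],[-1,-17,-2.5,0,6],[-1,-17,-2.5,0,6],[-1,-17,-2.5,0,6],[-1,-17,-2.5,0,6],[-1,-17,-2.5,-4,6],[-1,-17,-2.5,-4,6],[-1,-17,-2.5,-4,6],[-1,-17,-2.5,-4,6],[-1,-17,-2.5,-4,6],[-1,-17,-2.5,-4,6],[-1,-17,-2.5,-4,5],[-1,-9,-2.5,-4,0],[-1,0,0,0,0],[-1,0,0,0,0],[-1,0,0,0,0]]

```text
clock: 11.73
position: [356.2, 272.0, 84.1]
ee_rot: [0.911, 0.412, 0.0, 0.0]
contact_force: [0.3, 0.2, -0.9]
gripper_width: 85.1
grasp_force: 0.0
```

```bash
python3 - <<'E'
from h import *
objs(6,70,'w5')
E
```

```text
tcp [356.2 272.   84.1] yaw -41.4 j [ 1.02  0.2  -0.56  0.   -0.8   1.4 ] medz -0.6
[506.   7.] 1723 [566.4 276.3] [111.6  13.8] -41.4 zmed 13.0
[314. 199.] 2098 [354.6 273.2] [91.8 19.7] 48.2 zmed 22.5
[553. 289.] 4964 [458.2  83.5] [48.1 46.5] -76.0 zmed 32.6
[157. 281.] 649 [198.5 307.3] [25.3 21.4] -65.9 zmed 22.1
[237. 296.] 544 [240.1 251.7] [22.4 21.3] -49.4 zmed 22.1
[369. 319.] 1455 [320.2 151.4] [78.2 20.7] -12.6 zmed 21.7
```

Emit:
drive_tool:
  plan:
    - [[-1,-1.2,1.1,-25,-0.2],[-1,0,0,-25,0],[-1,0,0,-25,0],[-1,0,0,-20,0],[-1,0,0,-12,0],[-1,0,0,-9,0],[-1,0,0,0,0],[-1,0,0,0,0],[1,0,0,0,0],[1,0,0,0,0],[1,0,0,0,0],[1,0,0,0,0],[1,0,0,0,0],[1,0,0,0,0],[1,0,0,0,0],[1,0,0,0,0],[1,0,0,0,0],[1,0,0,0,0]]

```text
clock: 13.28
position: [354.3, 272.8, -31.5]
ee_rot: [0.912, 0.411, 0.0, -0.0]
contact_force: [-0.9, -0.3, 5.6]
gripper_width: 11.7
grasp_force: 58.5
```

Emit:
drive_tool:
  plan:
    - [[1,0,0,4,0],[1,0,0,10,0],[1,0,0,20,0],[1,0,0,25,0],[1,0,0,25,0],[1,0,0,16,0],[1,0,0,0,0]]

```text
clock: 13.87
position: [355.7, 274.7, 71.3]
ee_rot: [0.912, 0.411, 0.003, -0.002]
contact_force: [-0.2, 0.6, -0.2]
gripper_width: 11.7
grasp_force: 58.6
```

Emit:
drive_tool:
  plan:
    - [[1,8,-5,0,-3],[1,16,-10,0,-6],[1,16,-10,0,-6],[1,16,-10,0,-6],[1,16,-10,0,-6],[1,16,-10,0,-6],[1,16,-10,0,-6],[1,16,-10,0,-6],[1,16,-10,0,-6],[1,16,-10,0,-6],[1,16,-10,0,-6],[1,16,-10,0,-6],[1,16,-10,0,-6],[1,16,-10,0,-6],[1,16,-10,0,-6],[1,16,-10,0,-2],[1,16,-10,0,0],[1,16,-10,0,0],[1,16,-10,0,0],[1,5,-6,0,0]]

```text
clock: 15.53
position: [656.2, 80.4, 66.0]
ee_rot: [0.938, -0.347, -0.001, 0.001]
contact_force: [0.5, 0.1, -1.6]
gripper_width: 11.6
grasp_force: 58.6
```

Emit:
drive_tool:
  plan:
    - [[1,0,0,0,0],[1,0,0,0,0],[1,0,0,0,0]]

```text
clock: 15.78
position: [654.0, 81.9, 67.3]
ee_rot: [0.938, -0.346, -0.001, 0.0]
contact_force: [-0.4, 0.9, -1.4]
gripper_width: 11.9
grasp_force: 58.6
```

```bash
python3 - <<'E'
from h import *
objs(6,20,'w6');
f=np.load('w6.npz');d=f['d'];m=camera_model('wrist');C=cloud(d,m,np.array(m['mount']))
for lo,hi in((-60,-25),):
  k=(d>0)&(C[...,2]>lo)&(C[...,2]<hi)&(abs(C[...,1])<10)&(C[...,0]>15)&(C[...,0]<60);print(C[k].mean(0),rect(C[k][:,:2]),C[k].max(0),C[k].min(0))
E
```

```text
tcp [654.   81.9  67.3] yaw -130.5 j [ 0.37  0.54 -0.06 -0.   -0.97  0.49] medz -0.5
[127.  43.] 2392 [825.9 115.2] [101.5  17.2] -80.7 zmed 14.1
[498.  58.] 4484 [656.7 -80.3] [90.1 71.5] 50.0 zmed 18.1
[316. 175.] 5091 [662.3  74.2] [105.   58.2] -40.5 zmed 13.1
[629. 240.] 753 [460.  -95.5] [44.8 14.4] -36.2 zmed 12.2
[ 33.62652113   0.47490379 -52.52272038] (array([30.7,  0.3]), array([31.3, 19.3]), 0.0) [ 46.30883855   9.98125865 -31.20222425] [ 15.01307759  -9.3158222  -56.58558144]
```

View pics/w6.png

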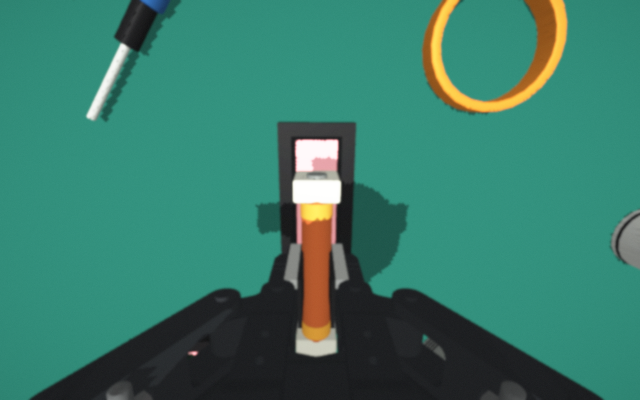

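The rod is held level and lined up with the slot nest, whose far end shows at (316,160). Lowering.

Emit:
drive_tool:
  plan:
    - [[1,0,0,-15,0],[1,0,0,-25,0],[1,0,0,-20,0],[1,0,0,-14,0],[1,0,0,-7,0],[1,0,0,-3,0],[1,0,0,-2,0],[1,0,0,-2,0],[1,0,0,0,0],[1,0,0,0,0],[1,0,0,0,0]]

```text
clock: 16.75
position: [655.7, 81.8, -19.1]
ee_rot: [0.938, -0.346, 0.001, -0.0]
contact_force: [0.5, 1.1, -1.5]
gripper_width: 11.2
grasp_force: 58.6
```

Emit:
drive_tool:
  plan:
    - [[1,0,0,-2,0],[1,0,0,-1.5,0],[1,0,0,-1,0],[1,0,0,0,0],[1,0,0,0,0]]

```text
clock: 17.17
position: [655.1, 81.5, -24.7]
ee_rot: [0.938, -0.346, -0.0, 0.0]
contact_force: [-0.8, 0.2, -0.9]
gripper_width: 11.3
grasp_force: 58.6
```

Emit:
drive_tool:
  plan:
    - [[1,0,0,-1,0],[1,0,0,-1,0],[1,0,0,0,0],[1,0,0,0,0]]

```text
clock: 17.5
position: [655.4, 81.7, -25.4]
ee_rot: [0.938, -0.346, 0.0, -0.0]
contact_force: [-3.2, 0.1, 5.2]
gripper_width: 11.3
grasp_force: 59.3
```

Emit:
drive_tool:
  plan:
    - [[0.4,0,0,0,0],[0.4,0,0,0,0],[0,0,0,0,0],[-1,0,0,0,0],[-1,0,0,0,0],[-1,0,0,0,0],[-1,0,0,0,0],[-1,0,0,0,0],[-1,0,0,10,0],[-1,0,0,25,0],[-1,0,0,30,0],[-1,0,0,30,0],[-1,0,0,25,0],[-1,0,0,20,0],[-1,0,0,0,0],[-1,0,0,0,0]]

```text
clock: 18.83
position: [656.1, 82.0, 115.9]
ee_rot: [0.938, -0.346, 0.002, -0.001]
contact_force: [-1.1, 0.1, -0.1]
gripper_width: 85.4
grasp_force: 0.0
```

```bash
python3 - <<'E'
from h import *
objs(7,17,'w7'); s,p,d,W=objs(23,80,'w7b',80)
k=(d>0)&(W[...,2]>20)&(W[...,2]<33)&(np.hypot(W[...,0]-655,W[...,1]-82)<55)
print('z sorted along rod');a=(W[k]-[655,82,0])@np.array([.762,-.648,0])
for lo in(-45,-40,-30,0,30,37): print(lo,np.percentile(W[k][(a>lo)&(a<lo+8)][:,2],90).round(1),end=' ')
print(rect(W[k][:,:2]))
E
```

```text
tcp [656.1  82.  115.9] yaw -130.5 j [ 0.37  0.5  -0.   -0.   -1.06  0.5 ] medz -0.5
[168.  58.] 1209 [824.3 105.4] [121.   10.3] -80.5 zmed 13.0
[495.  43.] 846 [ 657.4 -101.4] [76.2 44.9] -21.7 zmed 12.3
[417.  70.] 307 [676.7 -53.9] [75.1 21.1] -22.1 zmed 12.1
[ 31. 137.] 453 [861.4 249.3] [42.5 19.2] -36.3 zmed 12.3
[318. 185.] 4671 [653.7  81.6] [127.9  58.1] -40.7 zmed 13.0
[589. 215.] 490 [ 461.9 -103.2] [51.  22.3] -57.9 zmed 12.1
[227. 336.] 749 [591.8 266.8] [76.8 15.8] -33.3 zmed 13.0
tcp [655.   81.7 114.1] yaw -130.5 j [ 0.37  0.5  -0.01 -0.   -1.06  0.5 ] medz -0.5
[315. 191.] 1730 [654.8  81.7] [93.6 19.7] -40.5 zmed 28.6
[617. 228.] 2341 [ 452.2 -105.8] [52.  39.3] -29.4 zmed 33.1
[416. 335.] 223 [475.1  98.8] [21.8  9.4] -69.9 zmed 30.5
z sorted along rod
-45 30.0 -40 30.0 -30 29.7 0 29.6 30 29.9 37 30.0 (array([654.8,  81.7]), array([93.6, 19.7]), -40.5)
```

The rod is seated: 6 mm up, level and centred. The tracker is next.

Emit:
drive_tool:
  plan:
    - [[-1,-10,0,0,-3.5],[-1,-20,0,0,-4],[-1,-20,0,0,-4],[-1,-20,0,0,-4],[-1,-20,0,0,-4],[-1,-20,0,0,-4],[-1,-20,0,0,-4],[-1,-20,0,0,-4],[-1,-20,0,0,-4],[-1,-20,1,0,0],[-1,-7,0,0,0],[-1,0,0,0,0],[-1,0,0,0,0],[-1,0,0,0,0]]

```text
clock: 20.1
position: [459.2, 82.8, 113.3]
ee_rot: [0.788, -0.616, 0.0, 0.0]
contact_force: [0.5, 0.5, 0.2]
gripper_width: 85.5
grasp_force: 0.0
```

```bash
python3 - <<'E'
from h import *
s,p,d,W=objs(5,33,'w8',200)
k=(d>0)&(W[...,2]>55)&(W[...,2]<68)&(np.hypot(W[...,0]-458,W[...,1]-83)<40);print('baffle',rect(W[k][:,:2]))
k=(d>0)&(W[...,2]>5)&(W[...,2]<40)&(np.hypot(W[...,0]-458,W[...,1]-83)<40);print('body',rect(W[k][:,:2]))
E
```

```text
tcp [459.2  82.8 113.3] yaw -166.0 j [ 0.53  0.2  -0.48  0.   -0.89 -0.28] medz -0.5
[101. 133.] 9918 [653.7  81.3] [128.9  59.8] -40.6 zmed 13.1
[316. 182.] 1478 [458.4  81.7] [46.5 46.3] 14.0 zmed 31.0
[393. 271.] 519 [361.8 141.7] [25.4 21.1] 3.2 zmed 22.1
[127. 309.] 530 [621.2 260.2] [40.3 19.8] 55.8 zmed 12.8
baffle (array([458.4,  81.9]), array([34.5, 34.5]), 49.9)
body (array([458.4,  81.7]), array([46.5, 46.3]), 14.0)
```

View pics/w8.png

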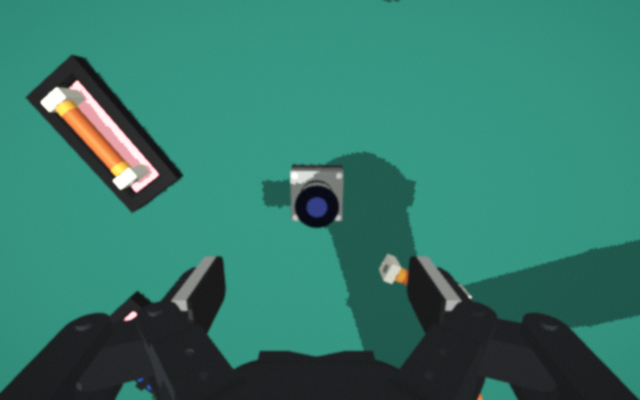

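The tracker is at (316,193) px, centred between the fingers. The rod is visibly seated in its slot at upper left. Descend and grip.

Emit:
drive_tool:
  plan:
    - [[-1,-0.5,-0.8,-20,0],[-1,0,0,-30,0],[-1,0,0,-30,0],[-1,0,0,-25,0],[-1,0,0,-20,0],[-1,0,0,-14,0],[-1,0,0,-7,0],[-1,0,0,0,0],[-1,0,0,0,0],[1,0,0,0,0],[1,0,0,0,0],[1,0,0,0,0],[1,0,0,0,0],[1,0,0,0,0],[1,0,0,0,0],[1,0,0,0,0],[1,0,0,0,0],[1,0,0,0,0]]

```text
clock: 21.65
position: [458.5, 82.2, -31.3]
ee_rot: [0.788, -0.616, 0.001, -0.001]
contact_force: [-1.2, -0.7, 5.4]
gripper_width: 44.7
grasp_force: 62.1
```

Emit:
drive_tool:
  plan:
    - [[1,0,0,4,0],[1,0,0,10,0],[1,0,0,20,0],[1,0,0,25,0],[1,0,0,25,0],[1,0,0,16,0],[1,0,0,5,0],[1,0,0,0,0]]

```text
clock: 22.32
position: [458.2, 82.2, 73.7]
ee_rot: [0.788, -0.616, 0.0, -0.002]
contact_force: [-0.3, 0.1, -1.9]
gripper_width: 44.8
grasp_force: 61.7
```

Emit:
drive_tool:
  plan:
    - [[1,3.7,-10,0,-0.6],[1,7.5,-20.5,0,-0.5],[1,7.5,-20.5,0,-0.5],[1,7.5,-20.5,0,-0.5],[1,7.5,-20.5,0,-0.5],[1,7.5,-20.5,0,-0.5],[1,7.5,-20.5,0,-0.5],[1,7.5,-20.5,0,-0.5],[1,7.5,-20.5,0,-0.5],[1,7.5,-20.5,0,-0.5],[1,7.5,-20.5,0,-0.5],[1,7.5,-20.5,0,-0.5],[1,7.5,-20.5,0,-0.5],[1,7.5,-20.5,0,-0.5],[1,7.5,-20.5,0,-0.5],[1,7.5,-20.5,0,-0.5],[1,7.5,-20.5,0,-0.5],[1,7.5,-20.5,0,-0.5],[1,7.5,-19,0,-0.5],[1,0,0,0,0]]

```text
clock: 23.98
position: [595.9, -299.2, 69.2]
ee_rot: [0.732, -0.681, -0.001, 0.001]
contact_force: [0.8, -0.1, -1.3]
gripper_width: 45.0
grasp_force: 61.6
```

Emit:
drive_tool:
  plan:
    - [[1,0,0,0,0],[1,0,0,0,0]]

```text
clock: 24.15
position: [594.9, -295.4, 70.3]
ee_rot: [0.733, -0.68, -0.002, 0.001]
contact_force: [-0.4, -0.9, -1.9]
gripper_width: 44.7
grasp_force: 61.6
```

```bash
python3 - <<'E'
from h import *
objs(6,20,'w9')
E
```

```text
tcp [ 594.9 -295.4   70.3] yaw -175.7 j [-0.22  0.55 -0.04 -0.   -0.99  0.29] medz -0.3
[439.  61.] 7693 [ 515.4 -412.6] [91.3 71.1] 6.5 zmed 13.0
[310. 175.] 3792 [ 597.9 -303.7] [84.3 69. ] 4.8 zmed 13.0
[ 52. 303.] 4742 [ 815.3 -177.7] [117.7  61.1] -25.7 zmed 12.5
[195. 382.] 384 [ 696.5 -105.6] [48.9 12.6] 66.0 zmed 18.5
[435. 379.] 322 [ 466.2 -128.2] [26.1  5.3] 49.7 zmed 13.1
```

View pics/w9.png

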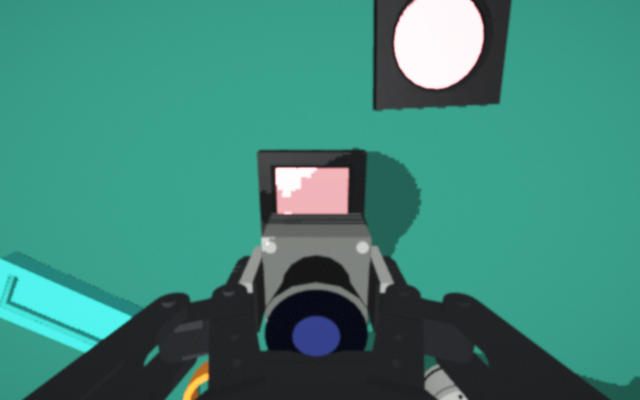

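The tracker is held upright, and the square pocket is visible just beyond it at (312,190). Nudge and lower.

Emit:
drive_tool:
  plan:
    - [[1,1.6,-0.6,-15,0],[1,0,0,-25,0],[1,0,0,-20,0],[1,0,0,-14,0],[1,0,0,-7,0],[1,0,0,-3,0],[1,0,0,-2,0],[1,0,0,0,0],[1,0,0,0,0],[1,0,0,0,0]]

```text
clock: 25.03
position: [598.7, -296.4, -12.3]
ee_rot: [0.734, -0.68, 0.001, -0.0]
contact_force: [0.2, 0.7, -1.7]
gripper_width: 44.9
grasp_force: 61.7
```

Emit:
drive_tool:
  plan:
    - [[1,0,0,-2,0],[1,0,0,-2,0],[1,0,0,-1.5,0],[1,0,0,-1,0],[1,0,0,0,0],[1,0,0,0,0]]

```text
clock: 25.53
position: [597.9, -296.3, -20.2]
ee_rot: [0.734, -0.68, -0.0, 0.0]
contact_force: [-0.1, -0.3, -0.6]
gripper_width: 45.2
grasp_force: 61.7
```

Emit:
drive_tool:
  plan:
    - [[1,0,0,-1.5,0],[1,0,0,-1.5,0],[1,0,0,-1,0],[1,0,0,-1,0],[1,0,0,0,0],[1,0,0,0,0]]

```text
clock: 26.03
position: [598.0, -296.3, -25.1]
ee_rot: [0.734, -0.68, -0.0, 0.0]
contact_force: [0.0, 0.5, -2.4]
gripper_width: 44.9
grasp_force: 61.6
```

Emit:
drive_tool:
  plan:
    - [[1,0,0,-1,0],[1,0,0,-1,0],[1,0,0,0,0],[1,0,0,0,0]]

```text
clock: 26.37
position: [598.1, -296.3, -25.3]
ee_rot: [0.734, -0.679, 0.0, 0.0]
contact_force: [-1.8, 1.3, 6.0]
gripper_width: 44.9
grasp_force: 62.5
```

Emit:
drive_tool:
  plan:
    - [[0,0,0,0,0],[0,0,0,0,0],[-0.5,0,0,0,0],[-1,0,0,0,0],[-1,0,0,0,0],[-1,0,0,0,0],[-1,0,0,0,0],[-1,0,0,10,0],[-1,0,0,25,0],[-1,0,0,30,0],[-1,0,0,30,0],[-1,0,0,25,0],[-1,0,0,25,0],[-1,0,0,0,0],[-1,0,0,0,0]]

```text
clock: 27.62
position: [599.2, -296.6, 120.9]
ee_rot: [0.734, -0.68, 0.002, -0.001]
contact_force: [-0.8, 0.3, -1.4]
gripper_width: 85.6
grasp_force: 0.0
```

```bash
python3 - <<'E'
from h import *
objs(7,17,'w10'); s,p,d,W=objs(22,80,'w10b',80)
k=(d>0)&(W[...,2]>25)&(W[...,2]<42)&(np.hypot(W[...,0]-598,W[...,1]+296)<45);print('body',rect(W[k][:,:2]),np.median(W[k][:,2]))
E
```

```text
tcp [ 599.2 -296.6  120.9] yaw -175.6 j [-0.22  0.51  0.02  0.   -1.08  0.29] medz -0.5
[424.  54.] 7159 [ 516.4 -421.2] [91.1 88. ] 6.9 zmed 13.0
[317. 185.] 3790 [ 597.5 -295.7] [84.7 84.2] -85.5 zmed 13.1
[ 95. 276.] 3478 [ 813.4 -176.7] [123.1  61. ] -25.5 zmed 12.8
[251. 334.] 411 [ 661.3 -119.2] [80.4 25.6] -2.8 zmed 12.0
tcp [ 598.  -296.2  118.9] yaw -175.6 j [-0.22  0.51  0.02 -0.   -1.08  0.29] medz -0.4
[316. 195.] 2942 [ 597.6 -297. ] [46.1 45.9] 4.6 zmed 66.8
body (array([ 597.6, -297. ]), array([46.1, 45.9]), 4.6) 37.140783446187584
```

Emit:
drive_tool:
  plan:
    - [[-1,-8,9,0,0],[-1,-15,19,0,0],[-1,-15,19,0,0],[-1,-15,19,0,0],[-1,-15,19,0,0],[-1,-15,19,0,0],[-1,-15,19,0,0],[-1,-15,19,0,0],[-1,-15,19,-10,0],[-1,-15,19,-10,0],[-1,-8,5,-10,0],[-1,0,0,0,0],[-1,0,0,0,0],[-1,0,0,0,0]]

```text
clock: 28.88
position: [447.9, -111.6, 88.1]
ee_rot: [0.734, -0.68, 0.0, 0.0]
contact_force: [0.0, -0.7, 0.3]
gripper_width: 85.7
grasp_force: 0.0
```

```bash
python3 - <<'E'
from h import *
s,p,d,W=objs(28,45,'w11',200)
E
```

```text
tcp [ 447.9 -111.6   88.1] yaw -175.6 j [ 0.11  0.22 -0.53  0.   -0.82 -0.03] medz -0.6
[315. 203.] 3170 [ 447.9 -112.7] [51.5 50.8] 1.0 zmed 33.6
```

View pics/w11.png

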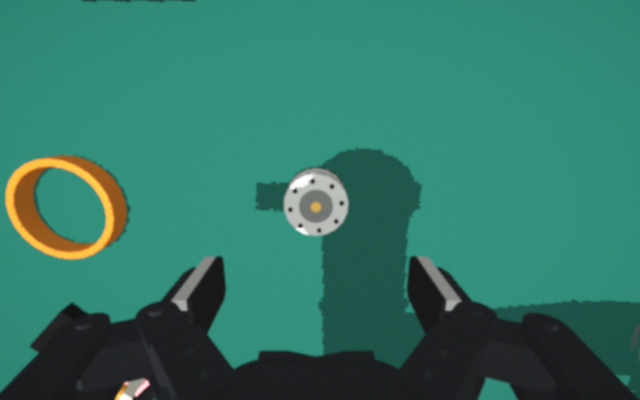

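The tracker is seated, within 1.3 mm of centre. The wheel is at (315,203), centred between the fingers.

Emit:
drive_tool:
  plan:
    - [[-1,0,-0.8,-20,0],[-1,0,0,-30,0],[-1,0,0,-30,0],[-1,0,0,-20,0],[-1,0,0,-14,0],[-1,0,0,-7,0],[-1,0,0,0,0],[-1,0,0,0,0],[1,0,0,0,0],[1,0,0,0,0],[1,0,0,0,0],[1,0,0,0,0],[1,0,0,0,0],[1,0,0,0,0],[1,0,0,0,0],[1,0,0,0,0],[1,0,0,0,0]]

```text
clock: 30.35
position: [448.1, -112.0, -31.6]
ee_rot: [0.734, -0.679, 0.001, -0.001]
contact_force: [0.8, 0.9, 5.4]
gripper_width: 50.5
grasp_force: 61.7
```

Emit:
drive_tool:
  plan:
    - [[1,0,0,4,0],[1,0,0,10,0],[1,0,0,20,0],[1,0,0,25,0],[1,0,0,25,0],[1,0,0,16,0],[1,0,0,0,0],[1,0,0,0,0]]

```text
clock: 31.02
position: [446.9, -111.8, 67.5]
ee_rot: [0.733, -0.68, 0.0, -0.001]
contact_force: [-0.7, -0.5, -4.0]
gripper_width: 50.4
grasp_force: 62.9
```

Emit:
drive_tool:
  plan:
    - [[1,2.3,-10,0,0],[1,4.6,-20,0,0],[1,4.6,-20,0,0],[1,4.6,-20,0,0],[1,4.6,-20,0,0],[1,4.6,-20,0,0],[1,4.6,-20,0,0],[1,4.6,-20,0,0],[1,4.6,-20,0,0],[1,4.6,-20,0,0],[1,4.6,-20,0,0],[1,4.6,-20,0,0],[1,4.6,-20,0,0],[1,4.6,-20,0,0],[1,4.6,-20,0,0],[1,2.3,-19,0,0],[1,0,0,0,0],[1,0,0,0,0],[1,0,0,0,0]]

```text
clock: 32.6
position: [514.6, -420.5, 64.7]
ee_rot: [0.733, -0.68, -0.002, 0.0]
contact_force: [-0.5, 1.1, -2.8]
gripper_width: 50.1
grasp_force: 62.9
```

```bash
python3 - <<'E'
from h import *
objs(6,20,'w12')
E
```

```text
tcp [ 514.6 -420.5   64.7] yaw -175.7 j [-0.44  0.56 -0.04 -0.   -0.97  0.52] medz -0.5
[311. 180.] 5810 [ 517.3 -425.1] [90.1 84.2] 7.0 zmed 13.1
[185. 293.] 466 [ 621.7 -331.3] [41.6 11.2] 4.7 zmed 12.7
```

View pics/w12.png

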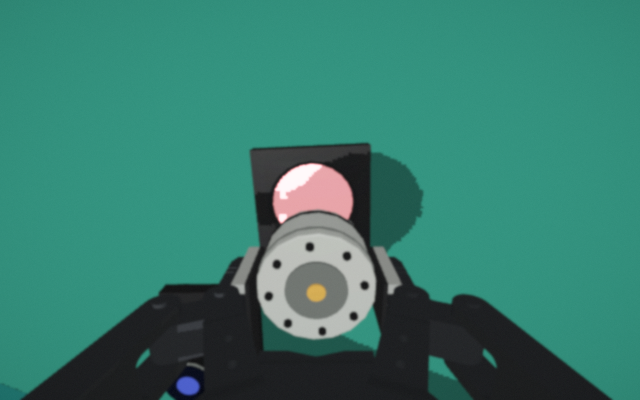

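The wheel is held upright and the round pocket is visible at (313,195). Nudge and lower.

Emit:
drive_tool:
  plan:
    - [[1,1.7,-1.2,-15,0],[1,0,0,-25,0],[1,0,0,-20,0],[1,0,0,-12,0],[1,0,0,-5,0],[1,0,0,-3,0],[1,0,0,0,0],[1,0,0,0,0],[1,0,0,0,0]]

```text
clock: 33.4
position: [518.7, -422.7, -11.5]
ee_rot: [0.734, -0.679, 0.001, -0.0]
contact_force: [0.3, -1.4, -3.0]
gripper_width: 50.3
grasp_force: 62.9
```

Emit:
drive_tool:
  plan:
    - [[1,0,0,-2,0],[1,0,0,-2,0],[1,0,0,-1.5,0],[1,0,0,-1.5,0],[1,0,0,-1.5,0],[1,0,0,0,0],[1,0,0,0,0]]

```text
clock: 33.98
position: [517.6, -422.2, -21.7]
ee_rot: [0.734, -0.68, -0.0, 0.0]
contact_force: [0.4, 0.3, -2.5]
gripper_width: 50.3
grasp_force: 62.9
```

Emit:
drive_tool:
  plan:
    - [[1,0,0,-1.5,0],[1,0,0,-1,0],[1,0,0,-1,0],[1,0,0,-1,0],[1,0,0,0,0],[1,0,0,0,0]]

```text
clock: 34.48
position: [517.7, -422.3, -25.4]
ee_rot: [0.734, -0.68, 0.0, 0.0]
contact_force: [-1.8, 0.6, 1.9]
gripper_width: 50.1
grasp_force: 63.3
```

Contact is at the expected height. Release and retreat.

Emit:
drive_tool:
  plan:
    - [[1,0,0,-0.5,0],[0,0,0,0,0],[0,0,0,0,0],[-0.5,0,0,0,0],[-1,0,0,0,0],[-1,0,0,0,0],[-1,0,0,0,0],[-1,0,0,0,0],[-1,0,0,10,0],[-1,0,0,25,0],[-1,0,0,30,0],[-1,0,0,30,0],[-1,0,0,25,0],[-1,0,0,25,0],[-1,0,0,0,0],[-1,0,0,0,0]]

```text
clock: 35.82
position: [518.8, -422.8, 121.5]
ee_rot: [0.734, -0.68, 0.003, -0.001]
contact_force: [0.2, 0.6, -0.8]
gripper_width: 85.1
grasp_force: 0.0
```

```bash
python3 - <<'E'
from h import *
objs(7,17,'w13'); objs(22,80,'w13b',200)
_,p,_=snap('scene','end');cv2.imwrite('pics/endc.png',cv2.resize(p[100:300,130:500,::-1],None,fx=2.1,fy=2.1,interpolation=cv2.INTER_CUBIC))
E
```

```text
tcp [ 518.8 -422.8  121.5] yaw -175.6 j [-0.44  0.51  0.02  0.   -1.08  0.52] medz -0.5
[318. 186.] 5179 [ 516.9 -422. ] [90.5 89.8] -83.0 zmed 13.1
[258. 289.] 1476 [ 580.8 -297.5] [84.6 51.2] -85.5 zmed 13.0
[ 14. 352.] 953 [ 849.3 -193.9] [61.6 42.9] 64.1 zmed 12.6
tcp [ 517.8 -422.2  119.4] yaw -175.6 j [-0.44  0.51  0.02 -0.   -1.08  0.52] medz -0.5
[316. 194.] 2750 [ 517.1 -423. ] [51.4 51.4] -57.2 zmed 39.5
[232. 315.] 1942 [ 590.9 -298.5] [46.5 34.1] -87.1 zmed 40.6
```

View pics/endc.png

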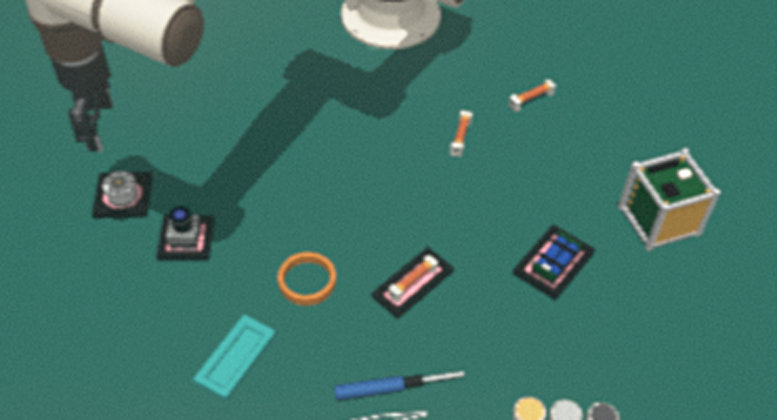

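All four units sit in their nests: wheel (122,188), tracker (185,228), rod (413,278) and battery (557,255). The satellite and tape have not moved, and the gripper is clear.

```bash
python3 -c "
from bench import *
print(job_done())"
```

```text
the job is handed in; nothing more can be done
None
```

I set all four units upright in their matching nests, each centred within about 2 mm, then handed the job in at about 36 s on the robot's clock; it returned no verdict.

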